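Slide the backing plate under the fixture bridge

ROBOT

A 6-joint arm with a two-finger parallel gripper is mounted at the origin on the work surface. World frame = base frame: x ahead of the robot, y to its left, z up, the work surface at z = 0. Lengths are in m, angles in rad, forces in N, time in s.
With the tool pointing down it reaches from about 0.325 to 0.9 m from the base axis. Payload 6.1 kg.
Tool frame: the origin (TCP) lies at the very end of the fingers, on their centre line; the grasp point (between the pads) lies 19 mm behind it (bot.hold_point_z is the distance from the TCP to the grasp point, in m); z points along the fingers, y is the direction in which the jaws open and shut (so a half turn about z gives the same grasp; the last joint's range is limited). The gripper opens to 85 mm and grips with 20 to 120 N. Pads are 22 mm wide; open, the fingers measure 114 mm over their backs; the gripper's body (76 mm by 85 mm) begins 54 mm behind the grasp point. The pads swing forward as they close: fully open they stand 13 mm farther back than shut.
Start: joints at [-1.402, 0.22, 1.526, -0, 1.395, -0.126], TCP at [0.182, -0.598, 0.231] pointing down, gripper open.
Joint ranges: [-2.98, 2.98], [-0.91, 2.08], [0.09, 2.57], [-1.24, 4.39], [0.2, 2.65], [-2.68, 2.68]. Speed limits (rad/s): [2.57, 2.57, 3.01, 3.14, 3.14, 3.14].

INTERFACE

Orientations are given as a unit quaternion [w, x, y, z].
In Python, from rig import bot gives the robot as it stands. Calls block until the motion is done:
- bot.goto(position, orientation): joint-space move of the TCP to a pose.
- bot.move_l(position, speed=0.15, ori=None, guard=None): straight line of the TCP; ori=None keeps the orientation; speed is the mean speed in m/s. With guard (N) it stops when the force on the tool has changed by that much, and returns True; else False.
- bot.move_joints(angles): joint-space move.
- bot.ungrasp() and bot.gripper_close(newtons=None): open the fingers fully, or close them until they stop; newtons is the grip in N (None keeps the last).
- bot.wait(seconds).
- bot.ik(position, orientation): joint angles nearest the present ones, or None.
- bot.camera(name): name is "scene" or "side" or "wrist"; returns a dict with "img" (400x640x3 uint8, red, green, blue), "fx", "fy", "cx", "cy" (pixels), "world_to_cam" (4x4, takes a point from world to camera coordinates); the wrist camera has in their place "T_tool_cam" (4x4, takes a point from camera to tool coordinates, whose origin is the TCP and whose axes are the flange's). Camera axes: x right, y up, looking along -z (the intrinsics and any distortion apply to the point x, -y, -z); pixel columns grow to the right and rows downward; lengths in m; the calibration is good to about 2 mm. A picture is of the moment at which its call begins: read the wrist's pose just before it. There is no depth.
A pose or a line that the arm cannot do raises bot.Unreachable and nothing moves.
- bot.job_done(): hands the job in, once; it reports no verdict.
Trained networks look in a picture, given as the dict that the camera call returned (one of the last four; its "shot" number tells which), for a name from the list of things; names that differ only in an ending like _2 or _b are one class to them, and where a whole thing is asked for, a point or a joint stands for the part that bears it (a point fixed in the world has none). Each returns a list of dicts, best first, with "confidence" (0 to 1); they miss things now and then, are a little off and sometimes report something else, mostly with a low value. They report only what shows in the picture. A call takes as long as a camera call. They do not tell look-alikes from the thing itself.
- bot.look_for(picture, thing): "extent" ([left, top, right, bottom] in pixels, round what is visible of it).
- bot.spot_point(picture, thing): "position" ([row, column] in pixels: a listed point, or the origin of a listed thing).
Readings, each from a call of its own:
- bot.get_clock(): time.
- bot.get_joint_pos(): joint angles.
- bot.get_joint_vel(): joint speeds.
- bot.get_joint_efforts(): joint torques, N m.
- bot.get_position(): TCP position.
- bot.get_tcp_rot(): TCP orientation.
- bot.get_wrist_force(): force on the tool from outside, world axes, zero at the start.
- bot.get_torque(): the same for the moment, N m.
- bot.get_finger_gap(): opening from 0.0 (shut) to 1.0 (fully open).
Only numpy, scipy, OpenCV 4.12 (cv2) and the standard library are available. Lean on these libraries where they do the work, as an engineer would, in place of code of your own. Each camera call takes 0.05 s, during which the arm holds its last target.

TASK

On the welding table, slide the flat bare metal plate lengthways under the low bridge of the fixture until its leading end rests square against the stop bar on the far side. Only push it along the table with your fingertips: never pick it up or tip it, and do not move the other things lying about. Then draw clear.

Things in the scene. Friction and masses are not known exactly. Their poses are not given: they have to be found in the camera images.
- fixture: dark steel fixture fixed to the table: a low bridge, then a stop bar. Origin on the table under the middle of the bridge; z up; its level x axis is the direction in which the plate is slid, through the bridge to the stop. Stop bar: 30 mm along x, 150 mm along y, 20 mm high, near face at x = +65 mm. Home, the plate's centre is at x = -5 mm and 50 mm of its tail stick out before the bridge.
- bridge_mouth (a point): middle of the bridge's open mouth, 8.5 mm above the table, at fixture x = -25 mm, y = 0, axes as the fixture. The opening is 90 mm wide (legs' inner faces at y = +-45 mm), 17 mm high and runs from x = -25 to +25 mm. Its crossbar is 150 mm long in y, top 25 mm above the table (bolt heads 30 mm); legs 30 mm wide.
- stop_face (a point): middle of the stop bar's near face, 6 mm above the table, at fixture x = +65 mm, y = 0; axes as the fixture
- plate: flat light-grey bare metal plate, 140 mm (x) x 60 mm (y) x 12 mm thick, 0.6 to 0.9 kg, loose on the table 180 to 240 mm before the middle of the bridge (fixture -x side), up to 35 mm off its middle line and askew by up to 20 degrees. Origin: centre of its underside, z up. Both ends are alike. Friction on the table: a few newtons.
- pipe_stub: standing offcut of steel pipe, 48 mm across, 45 mm tall, beside the bridge; bystander, origin at the centre of its underside
- thick_block: dark steel block 100 x 50 x 30 mm beside the bridge, too thick to go under it; bystander, origin at the centre of its underside
- magnet_square: small red triangular magnetic welding square, about 75 x 80 x 20 mm, beyond the stop bar; bystander, origin on its underside
- paste_jar: white jar with a black cap, 60 mm across, 60 mm tall; bystander, origin at the centre of its underside
- c_clamp: steel C-clamp lying flat, about 210 x 130 mm, 24 mm high; bystander, origin on its underside
- wire_brush: hand brush lying on the table; bystander, origin on its underside
There are look-alikes about, which are no part of the job. Several things look just like the plate: the one meant starts farthest to the robot's left.

How it is judged:
By the outcome, as a careful person would: the job done as asked, in the order asked, and still so for the second after the job is handed in, with the robot touching nothing.
It also fails if it takes over 64 s, if anything falls off the work surface, if the arm or the gripper's body presses on something with over 40 N, if the wrist force passes 120 N, or if a joint passes its speed limit or range.

## Working session

There is one attempt and no reset: what is moved stays moved. The work goes in short steps, each a Python script; the robot and the scene stay as the last script left them, time stands still between calls to the robot, and variables do not carry over. Pictures are saved under pics/ and viewed, and the job is handed in when it is done.

```bash
ls; mkdir -p pics; python3 - <<'E'
from rig import bot
import cv2
print(bot.get_clock())
for n in ["scene","side"]:
    p=bot.camera(n); cv2.imwrite(f"pics/{n}0.png",p["img"][:,:,::-1])
    print(n,p["shot"],{k:p[k] for k in p if k not in("img",)})
    for t in ["plate","fixture","bridge_mouth","stop_face"]:
        print(t,[(d.get("position"),round(d["confidence"],2)) for d in bot.spot_point(p,t)])
    print([(d["extent"],round(d["confidence"],2)) for d in bot.look_for(p,"plate")])
print(bot.get_clock(), bot.get_tcp_rot())
E
```

```text
pics
0.0
scene 1 {'fx': 493.15339860284485, 'fy': 493.15339860284485, 'cx': 327.7005469719861, 'cy': 197.50445751658503, 'world_to_cam': array([[-0.32931081,  0.94412642, -0.01340513,  0.152857  ],
       [-0.80973227, -0.27507469,  0.51833153,  0.42677475],
       [ 0.48568307,  0.18154674,  0.85507469, -1.60236942],
       [ 0.        ,  0.        ,  0.        ,  1.        ]]), 'shot': 1}
plate [([168.0, 227.5], 0.97), ([220.2, 277.2], 0.65), ([123.1, 255.3], 0.64)]
fixture [([220.2, 357.6], 0.93)]
bridge_mouth [([219.4, 341.7], 0.86)]
stop_face [([222.8, 377.1], 0.63)]
[([250.0, 200.8, 306.9, 231.4], 0.97), ([233.5, 109.6, 283.4, 135.3], 0.82), ([204.0, 145.6, 246.4, 192.0], 0.58)]
side 2 {'fx': 365.77018161478486, 'fy': 365.77018161478486, 'cx': 318.78281490412513, 'cy': 197.25505311600702, 'world_to_cam': array([[ 0.99654277, -0.08204554, -0.01307832, -0.5529276 ],
       [ 0.07001862,  0.74465449,  0.66376734, -0.07639956],
       [-0.04472032, -0.66238827,  0.74782476, -0.97430969],
       [ 0.        ,  0.        ,  0.        ,  1.        ]]), 'shot': 2}
plate [([304.6, 316.8], 0.77), ([309.9, 230.6], 0.64), ([233.5, 347.6], 0.59)]
fixture [([180.4, 318.3], 0.68)]
bridge_mouth [([186.1, 319.4], 0.88), ([235.7, 347.5], 0.21)]
stop_face [([167.7, 313.6], 0.81), ([179.9, 316.3], 0.48)]
[([282.9, 291.2, 345.8, 326.3], 0.93), ([332.4, 213.4, 361.2, 260.3], 0.74), ([204.3, 280.4, 263.3, 341.0], 0.73)]
0.6 [ 4.51525320e-06  9.89158952e-01  1.46848794e-01 -1.47963134e-05]
```

```bash
cat > h.py <<'E'
import numpy as np
def ray(p,r,c):
    W=p["world_to_cam"];R=W[:3,:3];t=W[:3,3]
    d=np.array([(c-p["cx"])/p["fx"],-(r-p["cy"])/p["fy"],-1.])
    return -R.T@t, R.T@d
def onz(p,r,c,z=0.):
    o,d=ray(p,r,c); return o+d*(z-o[2])/d[2]
def proj(p,X):
    W=p["world_to_cam"];q=W[:3,:3]@np.asarray(X,float)+W[:3,3]
    return np.array([p["cy"]-p["fy"]*q[1]/-q[2], p["cx"]+p["fx"]*q[0]/-q[2]])
E
python3 - <<'E'
from h import *
s=dict(fx=493.1534,fy=493.1534,cx=327.7005,cy=197.50446,world_to_cam=np.array([[-0.32931081,0.94412642,-0.01340513,0.152857],[-0.80973227,-0.27507469,0.51833153,0.42677475],[0.48568307,0.18154674,0.85507469,-1.60236942],[0,0,0,1]]))
d=dict(fx=365.77018,fy=365.77018,cx=318.7828,cy=197.255,world_to_cam=np.array([[0.99654277,-0.08204554,-0.01307832,-0.5529276],[0.07001862,0.74465449,0.66376734,-0.07639956],[-0.04472032,-0.66238827,0.74782476,-0.97430969],[0,0,0,1]]))
print("scene")
for r,c,z in [(168,227.5,0),(220.2,277.2,0),(123.1,255.3,0),(220.2,357.6,0),(219.4,341.7,.0085),(222.8,377.1,.006)]: print(onz(s,r,c,z).round(3))
print("side")
for r,c,z in [(304.6,316.8,0),(309.9,230.6,0),(233.5,347.6,0),(180.4,318.3,0),(186.1,319.4,.0085),(167.7,313.6,.006)]: print(onz(d,r,c,z).round(3))
E
```

```text
scene
[ 0.519 -0.282  0.   ]
[ 0.63  -0.084  0.   ]
[ 0.343 -0.273  0.   ]
[0.561 0.118 0.   ]
[0.577 0.079 0.008]
[0.555 0.17  0.006]
side
[ 0.528 -0.27   0.   ]
[ 0.336 -0.265  0.   ]
[ 0.623 -0.082  0.   ]
[0.563 0.116 0.   ]
[0.564 0.085 0.009]
[0.553 0.165 0.006]
```

View pics/scene0.png

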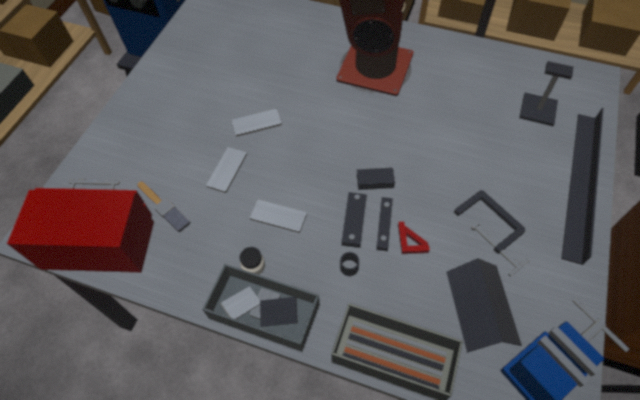

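View pics/side0.png

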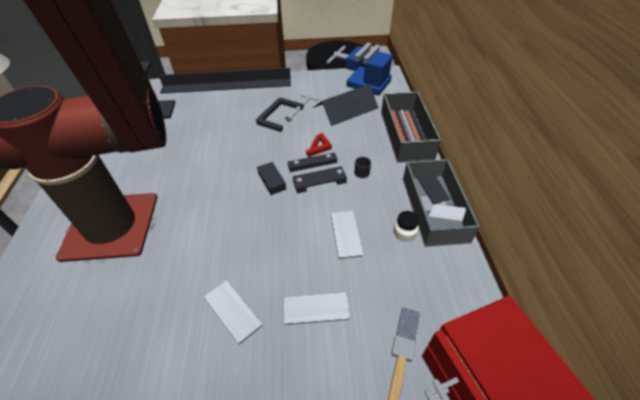

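The three plate-like things on the table are at scene (col 277, row 216), (227, 168) and (256, 122), which is about y = -0.08, -0.28 and -0.27. There is also a light piece in the tray at (240, 302). The first is farthest left and 0.21 m before the bridge, so it fits. Next I'll confirm it in a crop and look with the wrist camera from above.

```bash
python3 - <<'E'
from rig import bot
import cv2,numpy as np
from h import *
im=cv2.imread("pics/scene0.png")[140:330,180:440]
cv2.imwrite("pics/crop0.png",cv2.resize(im,None,fx=3,fy=3,interpolation=cv2.INTER_CUBIC))
p=bot.camera("scene")
print("tray piece",onz(p,302,240,.01).round(3))
def q(yaw): # tool down, tool x at yaw
    return [0,np.cos(yaw/2),np.sin(yaw/2),0]
w=bot.camera("wrist"); print(w["T_tool_cam"].round(4),{k:w[k] for k in w if k not in("img","T_tool_cam")})
print(bot.ik([.58,-.02,.42],q(1.77)))
bot.goto([.58,-.02,.40],q(1.77))
print(bot.get_clock(),bot.get_position(),bot.get_tcp_rot())
w=bot.camera("wrist");cv2.imwrite("pics/w1.png",w["img"][:,:,::-1])
for t in ["plate","bridge_mouth","stop_face","fixture"]: print(t,[(d["position"],round(d["confidence"],2)) for d in bot.spot_point(w,t)])
E
```

```text
tray piece [ 0.871 -0.081  0.01 ]
[[ 7.000e-04  9.536e-01  3.012e-01  7.750e-02]
 [ 1.000e+00 -9.000e-04  6.000e-04  5.000e-04]
 [ 9.000e-04  3.012e-01 -9.536e-01 -1.433e-01]
 [ 0.000e+00  0.000e+00  0.000e+00  1.000e+00]] {'fx': 333.2603417449327, 'fy': 333.2603417449327, 'cx': 318.49331299397915, 'cy': 198.10154718597033, 'shot': 4}
[-1.70323356e-01  6.25484313e-02  1.35466308e+00 -4.44089210e-16
  1.72438114e+00 -3.69527029e-01]
3.2583 [ 0.57992962 -0.02089467  0.3995696 ] [-2.06165263e-04  6.33863413e-01  7.73444930e-01 -2.65363836e-04]
plate [([185.6, 331.9], 0.96), ([278.7, 263.1], 0.87), ([254.0, 161.3], 0.69)]
bridge_mouth [([73.1, 328.5], 0.69), ([185.8, 332.3], 0.19)]
stop_face [([5.1, 329.1], 0.58)]
fixture [([55.3, 326.9], 0.83)]
```

View pics/w1.png

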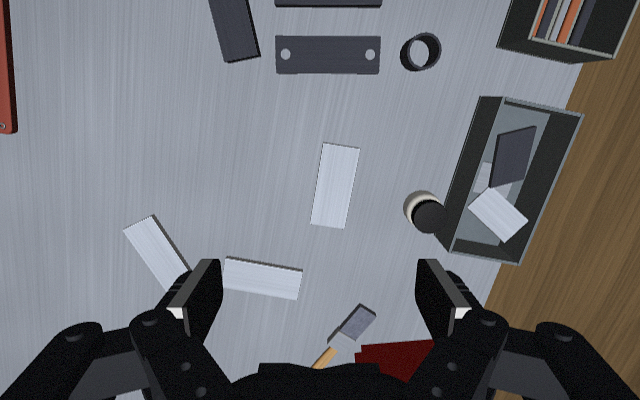

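View pics/crop0.png

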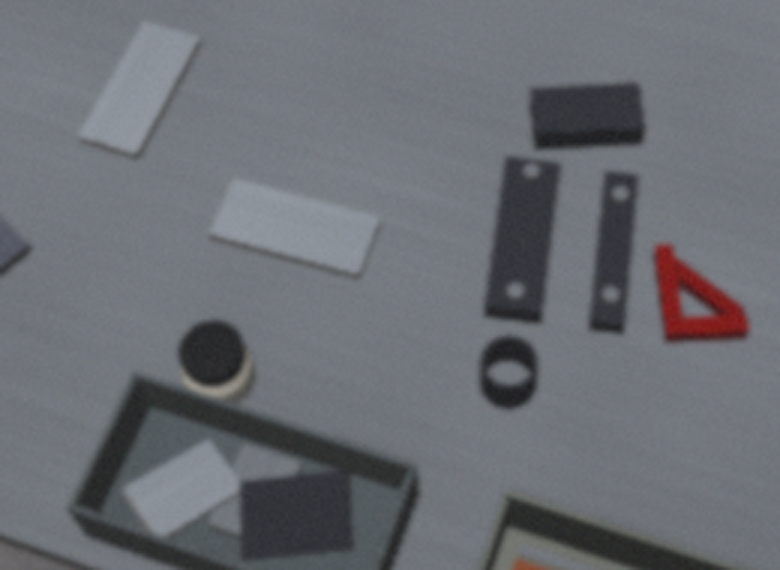

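The wrist view shows the wanted plate at about (335, 185), the bridge top at (328, 55), the stop bar at the top edge, the jar at (425, 210), and two look-alikes at (262, 278) and (157, 252). Now I'll measure the corners.

```bash
cat >> h.py <<'E'
import cv2
from scipy.spatial.transform import Rotation as Ro
WI=dict(fx=333.26034,fy=333.26034,cx=318.49331,cy=198.10155)
def wcam(T,pos,quat):
    """dict usable in onz/proj for the wrist camera"""
    R=Ro.from_quat([quat[1],quat[2],quat[3],quat[0]]).as_matrix()
    M=np.eye(4);M[:3,:3]=R;M[:3,3]=pos
    return dict(WI,world_to_cam=np.linalg.inv(M@T))
def q(yaw): return [0,np.cos(yaw/2),np.sin(yaw/2),0]
def blob(img,lo,hi,seed):
    m=cv2.inRange(cv2.GaussianBlur(img,(3,3),0),np.array(lo),np.array(hi))
    n,l=cv2.connectedComponents(m); k=l[int(seed[1]),int(seed[0])]
    return None if k==0 else (l==k).astype(np.uint8)
def quad(mask):
    c=max(cv2.findContours(mask,cv2.RETR_EXTERNAL,cv2.CHAIN_APPROX_NONE)[0],key=cv2.contourArea)
    return c[:,0,:].astype(float)
def snap(bot,name):
    pos,qt=bot.get_position(),bot.get_tcp_rot()
    w=bot.camera("wrist");cv2.imwrite(f"pics/{name}.png",w["img"][:,:,::-1])
    np.savez(f"pics/{name}.npz",T=w["T_tool_cam"],pos=pos,q=qt,img=w["img"])
    return w
def load(name):
    z=np.load(f"pics/{name}.npz");return z["img"],wcam(z["T"],z["pos"],z["q"])
E
python3 - <<'E'
from rig import bot
from h import *
w=snap(bot,"w2")
img,c=load("w2")
for s in [(335,185),(300,50),(320,55),(340,120)]: print(img[s[1],s[0]])
# test against nets / scene
print("plate c",onz(c,185.6,331.9,0).round(4),"mouth",onz(c,73.1,328.5,.0085).round(4),"stop",onz(c,5.1,329.1,.006).round(4),"fix",onz(c,55.3,326.9).round(4))
for (x,y) in [(276,73.5),(380,74),(380,36.5),(276,37)]: print(onz(c,y,x,.025).round(4))
for (x,y) in [(286,55),(370,55)]: print("bolt",onz(c,y,x,.030).round(4))
for (x,y) in [(323,142),(360,148),(346,228),(310,226)]: print("pl",onz(c,y,x,.012).round(4))
cv2.imwrite("pics/w2c.png",cv2.resize(img[0:240,230:430,::-1],None,fx=2.5,fy=2.5,interpolation=cv2.INTER_CUBIC))
E
```

```text
[183 190 205]
[59 60 69]
[62 65 75]
[156 161 173]
plate c [ 0.6169 -0.0868  0.    ] mouth [0.5743 0.0859 0.0085] stop [0.5564 0.1753 0.006 ] fix [0.5669 0.1105 0.    ]
[0.4991 0.0692 0.025 ]
[0.648  0.0986 0.025 ]
[0.6354 0.1468 0.025 ]
[0.4914 0.1171 0.025 ]
bolt [0.5098 0.0963 0.03  ]
bolt [0.6268 0.1199 0.03  ]
pl [ 0.5869 -0.0164  0.012 ]
pl [ 0.6467 -0.014   0.012 ]
pl [ 0.6554 -0.1527  0.012 ]
pl [ 0.594  -0.1613  0.012 ]
```

View pics/w2c.png

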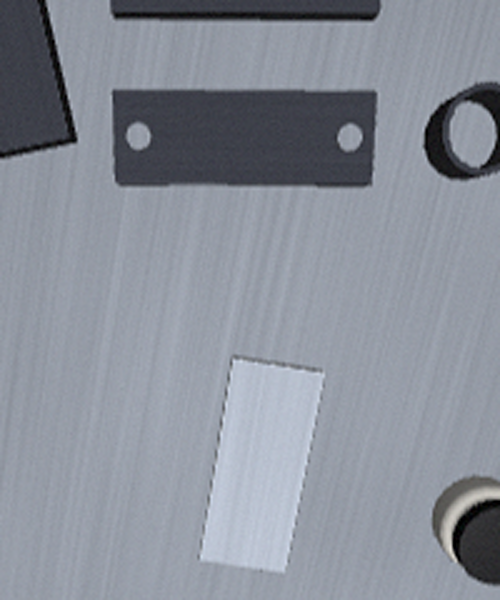

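```bash
cat >> h.py <<'E'
from scipy.optimize import least_squares
def rectfit(mask,cam,L,Wd,z,yaw0):
    """fit LxW rectangle (L along yaw) at height z to mask outline; returns cx,cy,yaw,rms"""
    pts=quad(mask)
    P=np.array([onz(cam,y,x,z)[:2] for x,y in pts])
    def f(v):
        c,s=np.cos(v[2]),np.sin(v[2]);d=P-v[:2]
        a=np.abs(d@[c,s])-L/2-v[3]; b=np.abs(d@[-s,c])-Wd/2-v[3]
        o=np.hypot(np.maximum(a,0),np.maximum(b,0))
        return np.where(np.maximum(a,b)>0,o,np.maximum(a,b))
    r=least_squares(f,[*P.mean(0),yaw0,0],loss="soft_l1",f_scale=.001)
    return r.x,np.sqrt(np.mean(f(r.x)**2))
E
python3 - <<'E'
from h import *
img,c=load("w2")
mp=blob(img,[172,178,190],[255,255,255],(335,185))
x,r=rectfit(mp,c,.14,.06,.012,np.radians(98)); print("plate",x[:2].round(4),np.degrees(x[2]).round(2),x[3].round(4),r.round(4))
mb=blob(img,[0,0,0],[100,105,115],(328,55)); mb[:, :]=mb
k=cv2.morphologyEx(mb,cv2.MORPH_CLOSE,np.ones((13,13)))
x2,r=rectfit(k,c,.05,.15,.025,np.radians(101)); print("bridge",x2[:2].round(4),np.degrees(x2[2]).round(2),x2[3].round(4),r.round(4))
u=np.array([np.cos(x2[2]),np.sin(x2[2])]);v=np.array([-u[1],u[0]])
d=x[:2]-x2[:2]; print("plate in fixture",(d@u).round(4),(d@v).round(4),np.degrees(x[2]-x2[2]))
E
```

```text
plate [ 0.6194 -0.0866] 91.91 -0.0016 0.0006
bridge [0.5669 0.1084] 101.02 -0.0005 0.0004
plate in fixture -0.2014 -0.0142 -9.110622394191571
```

Fit: plate in the fixture frame is at x = -201 mm, y = -14 mm, yaw -9.1°, which matches the description. My plan has two pushes. First, push sideways at +y on its -y side, slightly ahead of centre, to centre and square it. Then push it along from the tail. Before that I'll check the clearance to the jar and lower the closed fingers.

```bash
cat >> h.py <<'E'
FO=np.array([.5669,.1084]);FY=np.radians(101.02)
U=np.array([np.cos(FY),np.sin(FY)]);V=np.array([-U[1],U[0]])
def F(x,y,z): return np.array([*(FO+U*x+V*y),z])
def inF(p): d=np.asarray(p)[:2]-FO; return np.array([d@U,d@V])
E
python3 - <<'E'
from rig import bot
from h import *
img,c=load("w2")
w=bot.camera("wrist")
for d in bot.spot_point(w,"paste_jar")[:1]: print("jar",inF(onz(c,*d["position"])).round(4),d["confidence"])
bot.gripper_close(20)
print(bot.get_clock(),bot.get_finger_gap())
w=snap(bot,"w3")
bot.goto(F(-.193,-.070,.12),q(FY)); 
print(bot.get_clock(),bot.get_position(),inF(bot.get_position()))
w=snap(bot,"w4")
E
```

```text
jar [-0.2392 -0.1647] 0.97
4.425 0.001613273170496136
5.6167 [ 0.67372743 -0.06773901  0.12212131] [-0.19331133 -0.07118832]
```

View pics/w4.png

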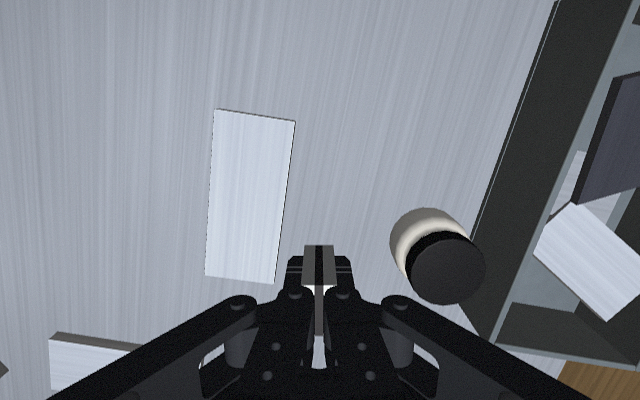

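```bash
python3 - <<'E'
from rig import bot
from h import *
print(bot.move_l(F(-.193,-.070,.005),speed=.08,ori=q(FY),guard=10),bot.get_position(),bot.get_wrist_force())
snap(bot,"w5")
print(bot.move_l(F(-.193,-.050,.005),speed=.03,guard=25),bot.get_wrist_force(),inF(bot.get_position()))
snap(bot,"w6"); print(bot.get_clock())
E
python3 - <<'E'
import cv2,numpy as np
a=cv2.imread("pics/w5.png");b=cv2.imread("pics/w6.png")
cv2.imwrite("pics/w56.png",cv2.resize(np.hstack([a,b]),(800,250)))
E
```

```text
False [ 0.67307369 -0.06774966  0.00576432] [ 0.34756913  0.16838124 -0.52941695]
False [2.36351351 1.23768571 1.91056256] [-0.19314193 -0.05057461]
8.175
```

View pics/w56.png

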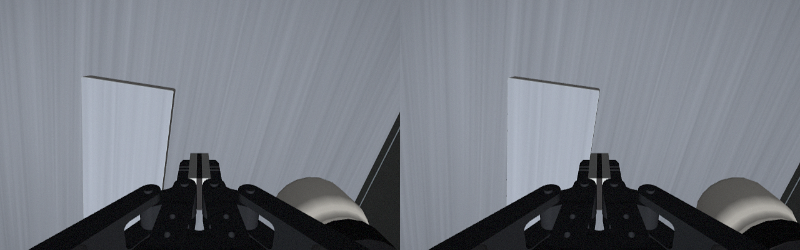

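View pics/w6.png

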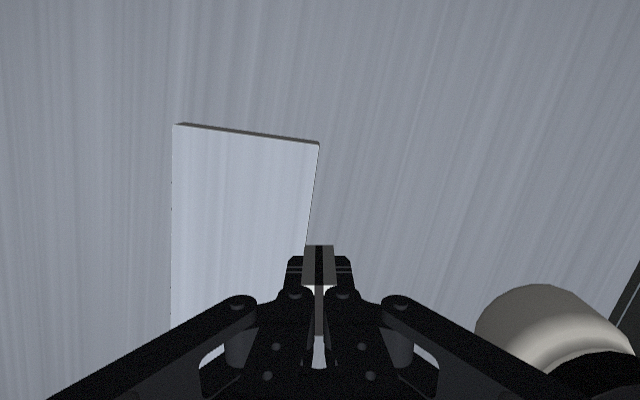

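```bash
cat >> h.py <<'E'
def headpose(cam,lc,rc,l2):
    """plate pose in fixture from head-left corner, head-right corner, point on left side (px col,row)"""
    a,b,d=[inF(onz(cam,p[1],p[0],.012)) for p in (lc,rc,l2)]
    e=a-b; y1=np.degrees(np.arctan2(-e[0],e[1])); s=a-d; y2=np.degrees(np.arctan2(s[1],s[0]))
    th=np.radians(y1); ctr=(a+b)/2-.07*np.array([np.cos(th),np.sin(th)])
    return "w %.4f yaw_head %.1f yaw_side %.1f ctr %s"%(np.hypot(*e),y1,y2,ctr.round(4))
E
python3 - <<'E'
from rig import bot
from h import *
img,c=load("w5"); print(headpose(c,(132,124),(279,144),(132,300)))
img,c=load("w6"); print(headpose(c,(172,126),(319,144),(170,325)))
print(bot.move_l(F(-.193,-.042,.005),speed=.03,guard=25),bot.get_wrist_force(),inF(bot.get_position()))
snap(bot,"w7"); print(bot.get_clock())
E
```

```text
w 0.0594 yaw_head -7.7 yaw_side -9.5 ctr [-0.2019 -0.016 ]
w 0.0597 yaw_head -6.9 yaw_side -8.1 ctr [-0.2023 -0.0132]
False [4.57620628 2.29215918 3.37323299] [-0.1930681  -0.04273253]
8.6417
```

View pics/w7.png

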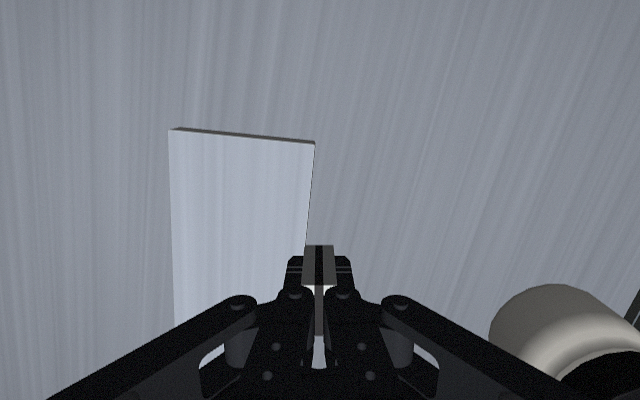

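```bash
python3 - <<'E'
from rig import bot
from h import *
img,c=load("w7"); print(headpose(c,(168,130),(315,143),(174,322)))
print(bot.move_l(F(-.191,-.035,.006),speed=.03,guard=25),bot.get_wrist_force(),inF(bot.get_position()))
snap(bot,"w8"); print(bot.get_clock())
E
```

```text
w 0.0596 yaw_head -5.0 yaw_side -5.9 ctr [-0.2031 -0.006 ]
False [1.58726337 1.05725722 1.141181  ] [-0.19087621 -0.03427266]
9.0833
```

View pics/w8.png

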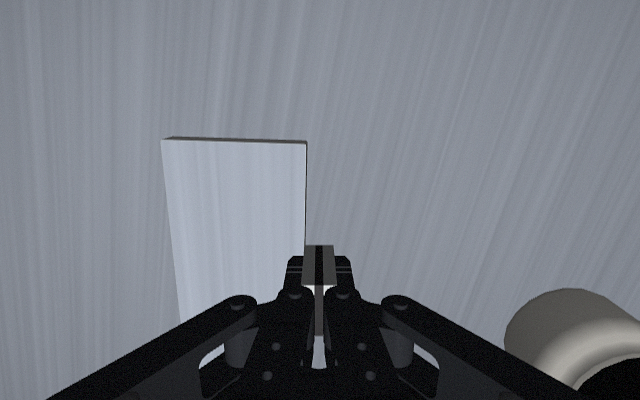

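```bash
python3 - <<'E'
from rig import bot
from h import *
img,c=load("w8"); print(headpose(c,(162,140),(307,142),(180,318)))
E
```

```text
w 0.0592 yaw_head -0.7 yaw_side -2.2 ctr [-0.203   0.0004]
```

The plate is now at (-203, 0) mm in the fixture frame, yaw about -1.5°. Next I'll back off, go behind the tail with the tool turned 90° so the wide 22 mm finger face pushes, and push along x.

```bash
python3 - <<'E'
from rig import bot
from h import *
bot.move_l(F(-.193,-.062,.006),speed=.1)
bot.move_l(F(-.193,-.066,.10),speed=.15)
P=FY-np.pi/2
bot.goto(F(-.305,0,.10),q(P))
print(bot.get_position(),inF(bot.get_position()),bot.get_clock())
print(bot.move_l(F(-.305,0,.005),speed=.1,ori=q(P),guard=10),bot.get_position())
snap(bot,"w9"); print(bot.get_clock())
s=bot.camera("scene");cv2.imwrite("pics/s9.png",s["img"][:,:,::-1])
E
```

```text
[ 0.6248649  -0.19053726  0.09918902] [-3.04505099e-01  2.46291241e-04] 11.5167
False [ 0.62595548 -0.19131394  0.00595594]
12.6667
```

View pics/w9.png

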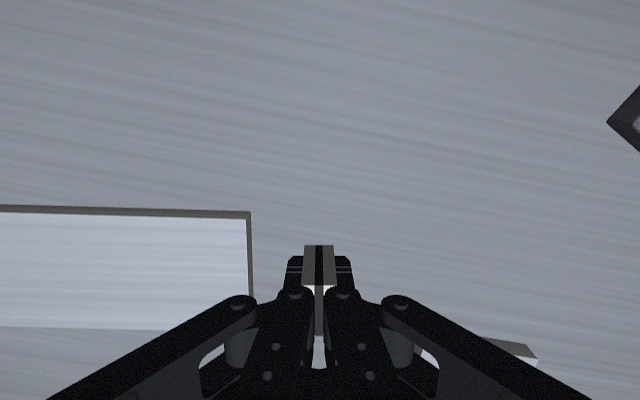

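View pics/s9.png

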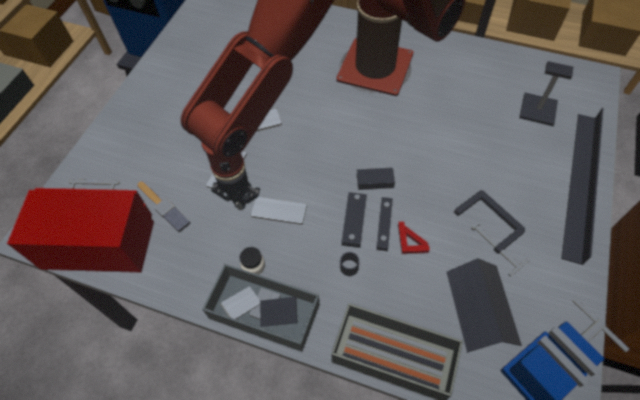

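```bash
cat >> h.py <<'E'
def tailpose(cam,a,b,l=None,t=None):
    """a,b px on the -y side (a = head-ward, b = tail corner), l px on +y side, t px on tail edge"""
    A,B=[inF(onz(cam,p[1],p[0],.012)) for p in (a,b)]
    s=A-B; th=np.arctan2(s[1],s[0]); u=np.array([np.cos(th),np.sin(th)]);v=np.array([-u[1],u[0]])
    o="yaw %.2f tailcorner %s ctr %s"%(np.degrees(th),B.round(4),(B+.07*u+.03*v).round(4))
    if l is not None: o+=" width %.4f"%((inF(onz(cam,l[1],l[0],.012))-B)@v)
    if t is not None:
        d=inF(onz(cam,t[1],t[0],.012))-B; o+=" yaw_tail %.2f"%np.degrees(np.arctan2(-d[0],d[1]))
    return o
E
python3 - <<'E'
from h import *
img,c=load("w9"); print(tailpose(c,(0,207),(249,213.5),(100,329),(253,297)))
cv2.imwrite("pics/w9c.png",cv2.resize(img[180:350,0:340,::-1],None,fx=2.3,fy=2.3,interpolation=cv2.INTER_CUBIC))
E
```

```text
yaw -1.55 tailcorner [-0.2754 -0.0278] ctr [-0.2046  0.0003] width 0.0627 yaw_tail -0.96
```

View pics/w9c.png

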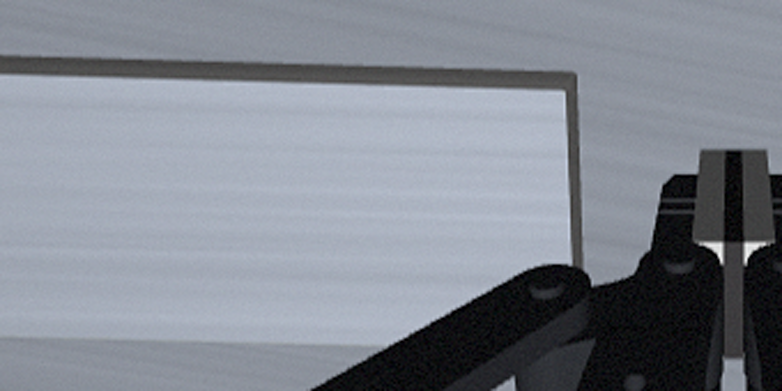

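```bash
python3 - <<'E'
from rig import bot
from h import *
img,c=load("w9"); print(tailpose(c,(0,211.7),(245.8,219),(100,328),(250,295)))
# push to x: tail from -.2736 to ~ -.17 in first stage
P=FY-np.pi/2
print(bot.move_l(F(-.215,0.000,.005),speed=.05,ori=q(P),guard=25),bot.get_wrist_force().round(1),inF(bot.get_position()).round(4))
snap(bot,"w10"); print(bot.get_clock())
E
```

```text
yaw -1.78 tailcorner [-0.2738 -0.0252] ctr [-0.2029  0.0026] width 0.0598 yaw_tail -0.75
False [ 1.3 -4.6  4. ] [-0.2151 -0.0005]
14.7167
```

View pics/w10.png

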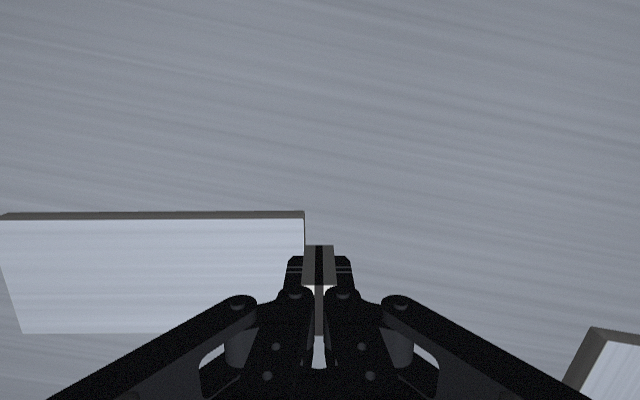

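```bash
python3 - <<'E'
from h import *
img,c=load("w10"); print(tailpose(c,(5,220),(303.5,218.8),(100,332)))
cv2.imwrite("pics/w10c.png",cv2.resize(img[180:350,0:340,::-1],None,fx=2.3,fy=2.3,interpolation=cv2.INTER_CUBIC))
E
```

```text
yaw 0.30 tailcorner [-0.2089 -0.0252] ctr [-0.139   0.0052] width 0.0593
```

View pics/w10c.png

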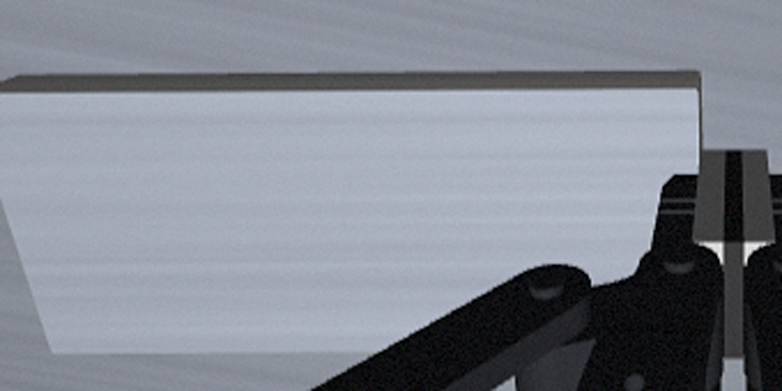

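```bash
python3 - <<'E'
from rig import bot
from h import *
P=FY-np.pi/2
bot.move_l(F(-.222,0.000,.005),speed=.06)
bot.move_l(F(-.222,0.004,.005),speed=.06)
print(bot.move_l(F(-.180,0.004,.005),speed=.05,ori=q(P),guard=25),bot.get_wrist_force().round(1),inF(bot.get_position()).round(4))
snap(bot,"w11"); print(bot.get_clock())
s=bot.camera("scene");cv2.imwrite("pics/s11.png",cv2.resize(s["img"][150:280,200:440,::-1],None,fx=3.3,fy=3.3,interpolation=cv2.INTER_CUBIC))
E
```

```text
False [-0.   0.5  0. ] [-0.1795  0.004 ]
16.275
```

View pics/w11.png

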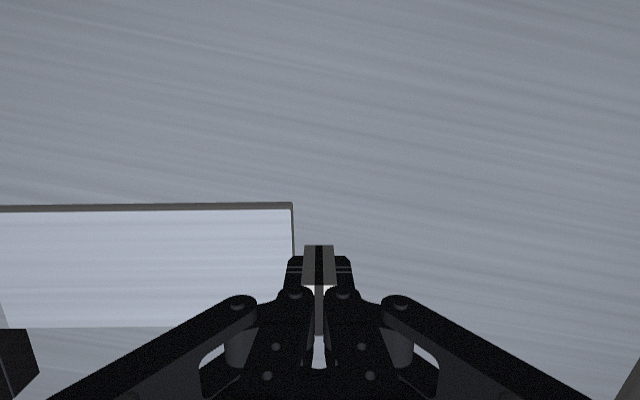

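View pics/s11.png

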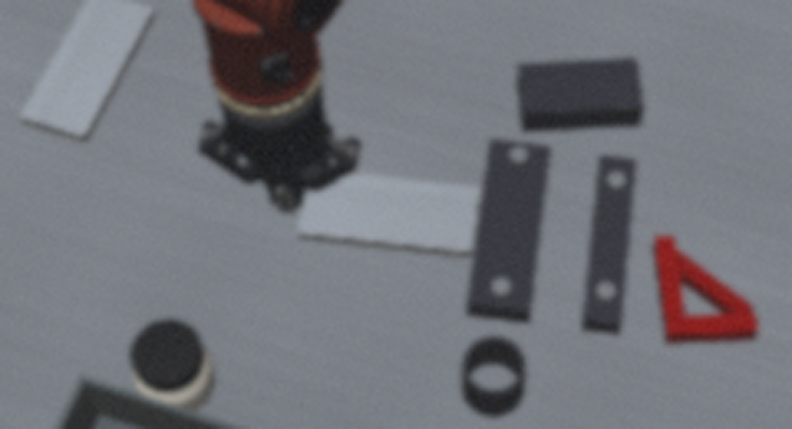

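```bash
python3 - <<'E'
from h import *
img,c=load("w11"); print(tailpose(c,(0,212),(291.5,209.3),(100,327)))
print("dark corner z.03/.0",inF(onz(c,365,38,.03)),inF(onz(c,365,38,.0)),inF(onz(c,330,27,.03)))
cv2.imwrite("pics/w11c.png",cv2.resize(img[180:400,0:340,::-1],None,fx=2.3,fy=2.3,interpolation=cv2.INTER_CUBIC))
E
```

```text
yaw 0.63 tailcorner [-0.1682 -0.0254] ctr [-0.0985  0.0054] width 0.0601
dark corner z.03/.0 [-0.0556958   0.04148333] [-0.0241324   0.07067446] [-0.05571263  0.02290005]
```

View pics/w11c.png

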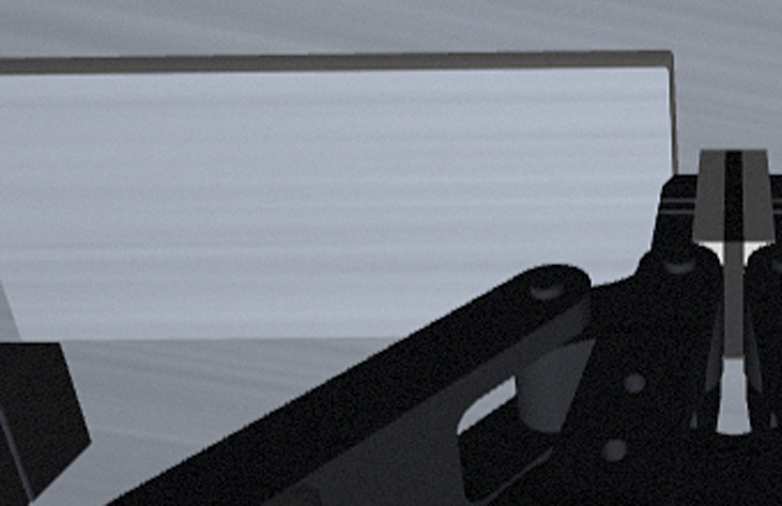

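```bash
python3 - <<'E'
from h import *
img,c=load("w11")
for z in (0,.012,.017): print(z,inF(onz(c,329,26,z)).round(4),inF(onz(c,371,39,z)).round(4),inF(onz(c,397,13,z)).round(4))
print("plate +y edge bottom row327 z.012",inF(onz(c,327,30,.012)).round(4))
E
```

```text
0 [-0.0238  0.0467] [-0.0236  0.0749] [-0.0039  0.0937]
0.012 [-0.0364  0.037 ] [-0.0363  0.0628] [-0.0181  0.0802]
0.017 [-0.0417  0.0329] [-0.0416  0.0578] [-0.0241  0.0745]
plate +y edge bottom row327 z.012 [-0.0387  0.0358]
```

The leg's bottom corners check out against the model: (-24, 47) and (-24, 75) mm measured, against (-25, 45) and (-25, 75). The plate is at y = +5 mm, yaw 0.6°, which leaves about 9 mm of clearance. I'll push through, slowing before the stop.

```bash
python3 - <<'E'
from rig import bot
from h import *
P=FY-np.pi/2
print(bot.move_l(F(-.110,0.005,.005),speed=.04,ori=q(P),guard=20),bot.get_wrist_force().round(1),inF(bot.get_position()).round(4),bot.get_clock())
snap(bot,"w12")
print(bot.move_l(F(-.066,0.005,.005),speed=.025,ori=q(P),guard=14),bot.get_wrist_force().round(1),inF(bot.get_position()).round(4))
snap(bot,"w13"); print(bot.get_clock(),bot.get_wrist_force().round(1))
s=bot.camera("scene");cv2.imwrite("pics/s13.png",cv2.resize(s["img"][150:280,200:440,::-1],None,fx=3.3,fy=3.3,interpolation=cv2.INTER_CUBIC))
E
```

```text
False [ 0.4 -3.1 -0.5] [-0.11   0.005] 18.225
True [-0.1 -2.2  2.8] [-0.0814  0.0046]
19.4833 [-1.4 -3.   4.3]
```

View pics/w13.png

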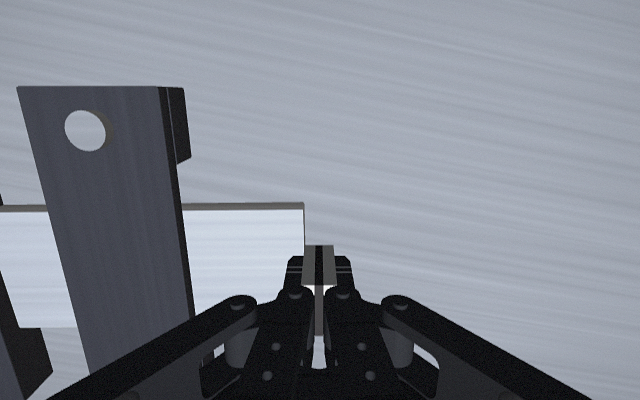

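View pics/s13.png

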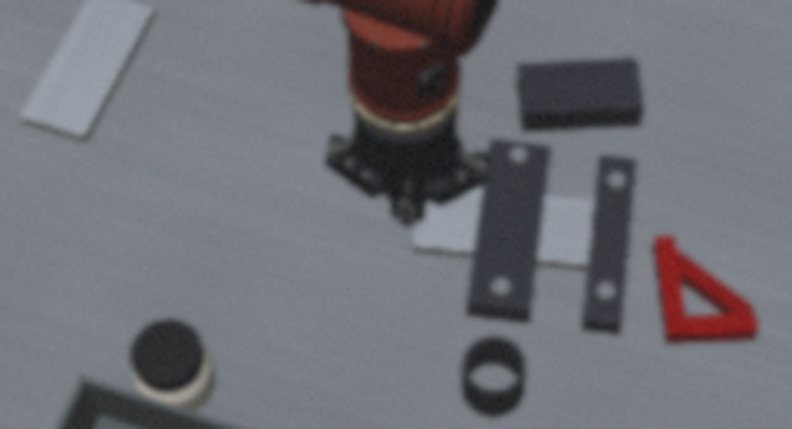

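The guard tripped with the finger at -81.4 mm, exactly the home position (tail at -75), and the plate shows in the gap between bridge and stop. I'll press once more, gently, to seat it square, then back off and look at the joint from above.

```bash
python3 - <<'E'
from rig import bot
from h import *
P=FY-np.pi/2
print(bot.move_l(F(-.074,0.005,.005),speed=.01,ori=q(P),guard=14),bot.get_wrist_force().round(1),inF(bot.get_position()).round(4))
bot.wait(.2); print(bot.get_wrist_force().round(1))
bot.move_l(F(-.115,0.005,.006),speed=.06)
bot.move_l(F(-.125,0.005,.16),speed=.15)
bot.goto(F(-.075,0,.20),q(FY))
bot.wait(.3)
snap(bot,"w14"); print(bot.get_clock())
z=np.load("pics/w14.npz")["img"]
cv2.imwrite("pics/w14c.png",cv2.resize(z[0:240,180:460,::-1],None,fx=2.5,fy=2.5,interpolation=cv2.INTER_CUBIC))
E
```

```text
True [-0.1 -2.6  2.6] [-0.0815  0.0046]
[-1.6 -1.8  4.1]
23.775
```

View pics/w14.png

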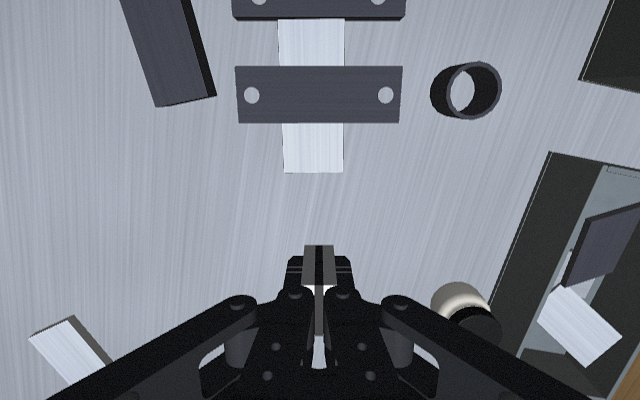

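View pics/w14c.png

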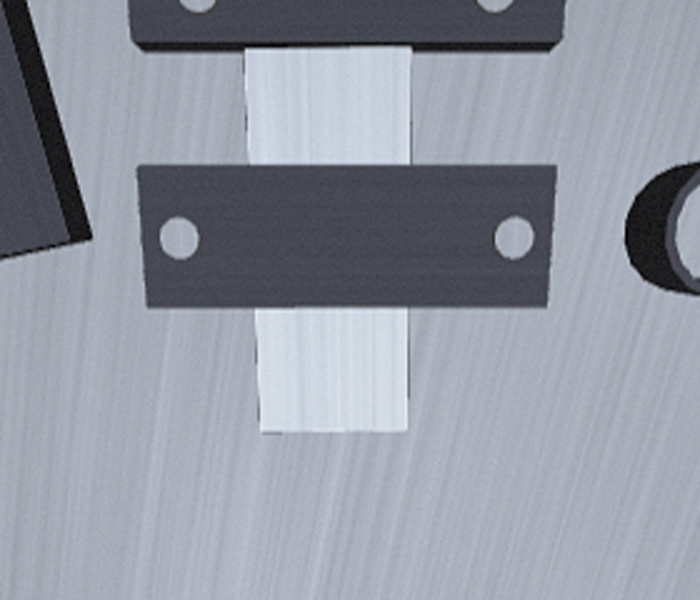

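```bash
python3 - <<'E'
from h import *
img,c=load("w14")
def g(x,y,z): return inF(onz(c,y/2.5,x/2.5+180,z))
a,b=g(261,432,.012),g(407.5,430.5,.012);h1,h2=g(245,48,.012),g(411.5,46,.012)
print("tail",a.round(4),b.round(4)); print("head",h1.round(4),h2.round(4))
print("yaw tail",np.degrees(np.arctan2(-(a-b)[0],(a-b)[1])),"sides",[np.degrees(np.arctan2(*(h-t)[::-1])) for h,t in((h1,a),(h2,b))])
s1,s2=g(131,39,.02),g(563,38,.02); print("stop near top",s1.round(4),s2.round(4),"yaw",np.degrees(np.arctan2(-(s1-s2)[0],(s1-s2)[1])))
b1,b2=g(147,307,.025),g(547,306,.025); print("bridge",b1.round(4),b2.round(4),"yaw",np.degrees(np.arctan2(-(b1-b2)[0],(b1-b2)[1])))
cv2.imwrite("pics/w14d.png",cv2.resize(img[0:40,225:410,::-1],None,fx=4.3,fy=8,interpolation=cv2.INTER_CUBIC))
cv2.imwrite("pics/w14e.png",cv2.resize(img[155:190,260:370,::-1],None,fx=7,fy=7,interpolation=cv2.INTER_NEAREST))
E
```

```text
tail [-0.0758  0.0342] [-0.0752 -0.0254]
head [0.0643 0.0357] [ 0.065  -0.0237]
yaw tail 0.6195802407152995 sides [np.float64(0.5883175572750513), np.float64(0.7005256722400259)]
stop near top [0.0656 0.0742] [ 0.066  -0.0756] yaw 0.13459226027803595
bridge [-0.025  0.074] [-0.0246 -0.0755] yaw 0.15820732643901536
```

View pics/w14d.png

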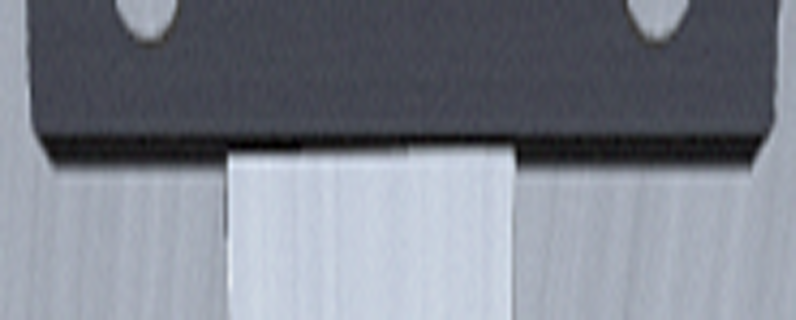

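View pics/w14e.png

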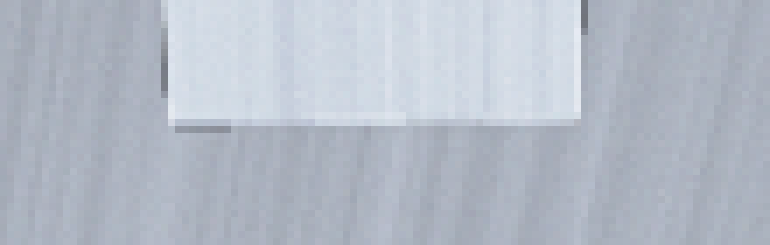

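The -y corner of the head touches the stop, but the plate is still about 0.5° off, leaving roughly a 0.5 mm gap at the +y corner. One light push on the +y half of the tail should square it.

```bash
python3 - <<'E'
from rig import bot
from h import *
P=FY-np.pi/2
bot.goto(F(-.115,0.019,.10),q(P))
print(bot.move_l(F(-.105,0.019,.005),speed=.1,ori=q(P),guard=10))
print(bot.move_l(F(-.074,0.019,.005),speed=.02,ori=q(P),guard=14),bot.get_wrist_force().round(1),inF(bot.get_position()).round(4))
bot.wait(.2); 
bot.move_l(F(-.088,0.019,.005),speed=.06)
print(bot.move_l(F(-.070,0.019,.005),speed=.02,ori=q(P),guard=16),bot.get_wrist_force().round(1),inF(bot.get_position()).round(4))
bot.wait(.3); print(bot.get_wrist_force().round(1))
bot.move_l(F(-.115,0.019,.006),speed=.06)
bot.move_l(F(-.125,0.005,.16),speed=.15)
bot.goto(F(-.06,0,.17),q(FY))
bot.wait(.3)
snap(bot,"w15"); print(bot.get_clock())
img=np.load("pics/w15.npz")["img"]
cv2.imwrite("pics/w15d.png",cv2.resize(img[0:220,200:440,::-1],None,fx=3.3,fy=2.7,interpolation=cv2.INTER_CUBIC))
E
```

```text
False
True [-0.  -1.9  2.9] [-0.0815  0.0185]
True [ 0.5 -3.6  1.2] [-0.0866  0.0201]
[-0.5 -5.8  3.8]
32.0667
```

View pics/w15d.png

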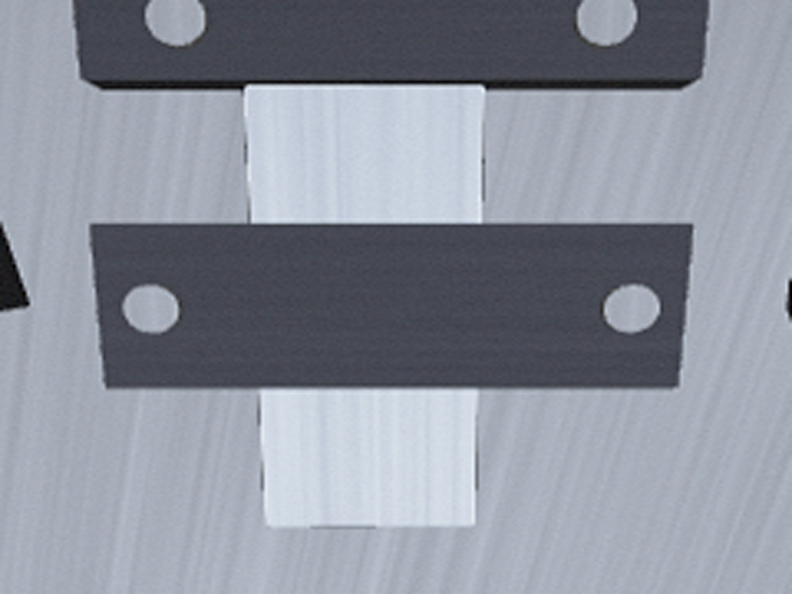

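```bash
python3 - <<'E'
from h import *
img,c=load("w15")
def g(x,y,z): return inF(onz(c,y/2.7,x/3.3+200,z))
a,b=g(266,526,.012),g(475,525,.012);h1,h2=g(244.5,86,.012),g(485,85.5,.012)
print("tail",a.round(4),b.round(4)); print("head",h1.round(4),h2.round(4))
print("yaw tail",np.degrees(np.arctan2(-(a-b)[0],(a-b)[1])),"sides",[np.degrees(np.arctan2(*(h-t)[::-1])) for h,t in((h1,a),(h2,b))])
b1,b2=g(107,387,.025),g(679,386.5,.025); print("bridge",b1.round(4),b2.round(4),"yaw",np.degrees(np.arctan2(-(b1-b2)[0],(b1-b2)[1])))
cv2.imwrite("pics/w15e.png",cv2.resize(img[20:45,220:420,::-1],None,fx=4,fy=10,interpolation=cv2.INTER_NEAREST))
z0=np.load("pics/w14.npz")
E
```

```text
tail [-0.0752  0.0353] [-0.0748 -0.0246]
head [0.0643 0.0359] [ 0.0645 -0.0238]
yaw tail 0.3609060292635852 sides [np.float64(0.24504982962462873), np.float64(0.3036916509128359)]
bridge [-0.0249  0.0737] [-0.0247 -0.0758] yaw 0.07153560694919768
```

View pics/w15e.png

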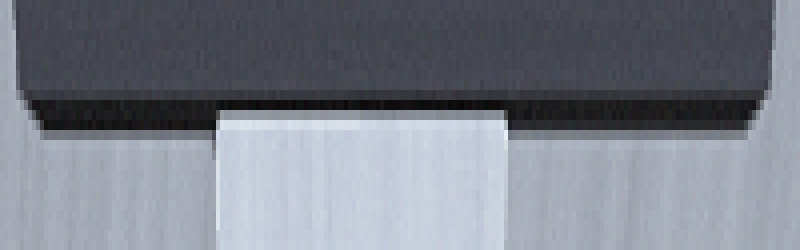

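The plate is now square to within about 0.25° and its head edge runs evenly along the stop. I'll draw clear, take a last look and hand in.

```bash
python3 - <<'E'
from rig import bot
from h import *
bot.move_l(F(-.16,0,.32),speed=.15)
bot.wait(.3)
snap(bot,"w16")
s=bot.camera("side");cv2.imwrite("pics/d16.png",s["img"][:,:,::-1])
bot.job_done(); print(bot.get_clock())
E
```

```text
the job is handed in; nothing more can be done
the job is handed in; nothing more can be done
```

View pics/w16.png

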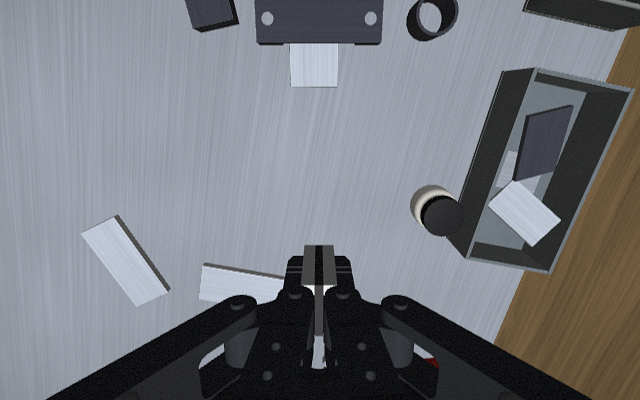

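The plate is under the bridge with its leading end against the stop bar, and I handed the job in with the arm clear. The clock read 32 s at the last check and only a short retreat followed, so the 64 s limit was not close.

**What I did:** I took the leftmost loose plate, about 0.21 m before the bridge. I used only closed fingertips and never gripped or lifted it:
1. One sideways push to centre and square it.
2. A straight push on the tail, through the bridge, until it met the stop.
3. Light pushes on the tail to seat it, the last on its +y half to square it.

**Last checks:**
- **Position:** the leading end measures at x ≈ +64.5 mm and the tail at -75 mm, against the specified +65 and -75.
- **Squareness:** yaw is about 0.25° from the fixture, down from about 0.5° before the squaring push.
- **Sideways:** the plate sits about 5 mm off the middle line towards +y, well inside the opening. I left it there.
- **Bystanders:** I went near none of the other things. The jar, pipe, block and look-alikes look undisturbed in the last picture. The magnetic square, C-clamp and brush were out of its view, and I did not view the last side picture.

**What disagreed:**
- The final seating push tripped its force guard at -86.6 mm, about 5 mm short of where the other seating pushes stopped (-81.5 mm). I did not find out why, though the readings then were only a few newtons.
- The position and squareness figures come from the picture taken after that push.

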